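# Set and lock the side leg of the cookbook stand

## Robot

A 6-joint arm with a two-finger parallel gripper is mounted at the origin on a cart in front of the work surface, level with it; the furniture and walls round the work are solid. World frame = base frame: x ahead of the robot, y to its left, z up, the work surface at z = 0. Lengths are in m, angles in rad, forces in N, time in s.
With the tool pointing down it reaches from about 0.2 to 0.875 m from the base axis. Payload 3.4 kg.
Tool frame: the origin (TCP) lies between the finger pads; the fingertips stand 25 mm ahead of it and the grasp point (between the pads) lies 6 mm ahead of it (r.nose_length is the z of the fingertips in the tool frame, in m); z points along the fingers, y is the line along which they close (so a half turn about z gives the same grasp; the last joint's range is limited). The gripper opens to 94 mm and grips with 3 to 60 N. Pads are 16 mm wide; open, the fingers measure 119 mm over their backs; the gripper's body (75 mm by 177 mm) begins 78 mm behind the grasp point.
Start: joints at [-1.419, 0.276, 1.505, -0, 1.361, -0.121], TCP at [0.155, -0.554, 0.23] pointing down, gripper open.
Joint ranges: [-2.89, 2.89], [-0.75, 2.08], [0.22, 2.7], [-1.18, 4.32], [0.11, 2.71], [-2.7, 2.7]. Speed limits (rad/s): [2.57, 2.57, 3.14, 3.14, 3.14, 3.14].

## Interface

Orientations are given as a unit quaternion [w, x, y, z].
In Python, from plant import r, gripper_to, inverse_kinematics, vision, models, telemetry gives the robot as it stands. Calls block until the motion is done:
- r.move_to(position, orientation): joint-space move of the TCP to a pose.
- r.move_l(position, rot=None, vel=0.15, guard=None): straight line of the TCP; rot=None keeps the orientation; vel is the mean speed in m/s. With guard (N) it stops when the force on the tool has changed by that much, and returns True; else False.
- r.movej(angles): joint-space move.
- gripper_to(opening, f_grip=None): finger opening in m; f_grip is the grip in N (None keeps the last); returns when the fingers have stopped.
- r.hold(seconds).
- inverse_kinematics(position, orientation): joint angles nearest the present ones, or None.
- vision.snapshot(name): name is "side" or "top"; returns the picture (400x640x3 uint8, red, green, blue); there is no depth.
- vision.get_calibration(name): a dict with "fx", "fy", "cx", "cy" (pixels), "position" and "orientation" of the camera in the world. Camera axes: x right, y down, z forward; pixel columns grow to the right and rows downward; lengths in m; the calibration is good to about 2 mm. A picture is of the moment at which its call begins. get_calibration takes no time and is no camera call.
A pose or a line that the arm cannot do raises r.PlanningError and nothing moves.
- r.sign_off(): hands the job in; it is judged then, once.
Trained networks look in the newest picture that a camera, given by its name, has taken for a name from the list of things; names that differ only in an ending like _2 or _b are one class to them, and where a whole thing is asked for, a point or a joint stands for the part that bears it (a point fixed in the world has none). Each returns a list of dicts, best first, with "score" (0 to 1); they miss things now and then, are a little off and sometimes report something else, mostly with a low value. They report only what shows in the picture. A call takes as long as a camera call.
- models.boxes_of(thing, camera): "at" ([x, y, z] in m, in world coordinates, good to about 4 mm: the middle of the surface that is visible of it).
- models.regions_of(thing, camera): "pixels" (400x640 bool, what is visible of it).
- models.mark_of(thing, camera): "at" ([x, y, z] in m, in world coordinates, good to about 4 mm: a listed point, or the origin of a listed thing).
Readings, each from a call of its own:
- telemetry.current_t(): time.
- telemetry.current_joints(): joint angles.
- telemetry.current_dq(): joint speeds.
- telemetry.current_joint_efforts(): joint torques, N m.
- telemetry.current_ee_pos(): TCP position.
- telemetry.current_tool_rot(): TCP orientation.
- telemetry.current_wrist_force(): force on the tool from outside, world axes, zero at the start.
- telemetry.current_torque(): the same for the moment, N m.
- telemetry.current_opening(): finger opening in m.
- telemetry.current_finger_force(): force on a finger pad.
Only numpy, scipy, OpenCV 4.12 (cv2) and the standard library are available. Lean on these libraries where they do the work, as an engineer would, in place of code of your own. Each camera call takes 0.05 s, during which the arm holds its last target. There are 200 camera calls.

## Task

The cookbook stand needs a longer side leg for a heavy book: take hold of the red cam lever on the leg, pull the leg out along its bar until the white pointer stands at the white line of the red marker clip, and pause there with the lever still open. Keep the leg at the marker against its return spring and swing the lever right round to its stop on the far side of the leg, which clamps it. Do not let go: finish while still gripping the lever, with the leg at the marker and the lever fully closed, and leave the other things on the worktop where they are.

Things in the scene. Friction and masses are not known exactly. Their poses are not given: they have to be found in the camera images.
- stand: cookbook stand (dark steel base, light wooden rest 200 mm high), fixed to the worktop. Its frame: z up, origin on the worktop; +x is the direction in which the leg is pulled out (about to the robot's right), +y away from the reader, about away from the robot. The rest and its base fill x -130 to +40 mm, y -55 to +60 mm. The leg's bar runs along +x at y = 0; a flat scale strip (top 10 mm high) runs beside it at y = -40 mm, as far as x = 235 mm.
- leg (a joint): how far the grey sliding leg is pulled out along the stand's +x, in m: 0 home (as it starts), 0.135 at its end stop. A spring draws it home with 2.3 N (at 0) to 4.3 N (at the end); let go with the lever open, it slides back. Closing the lever clamps it.
- leg_pointer (a point): tip of the white pointer that moves with the leg, above the scale strip (18 mm above the worktop)
- marker: red marker clip, 12 mm wide and 16 mm high, fixed on the scale strip, with a white line across its middle; origin at that line, at worktop height; its axes are the stand's. The leg is at the mark when the pointer has the line's position along the stand's x. It lies 60 to 105 mm from the pointer's start.
- lever_pivot (a point): point on the upright axis of the cam lever, 68 mm above the worktop, level with paddle. The pivot sits on the leg and moves with it.
- paddle (a point): middle of the grip of the red cam lever: an upright flat paddle 36 mm long (along the lever), 12 mm thick, 40 mm high, from 42 to 82 mm above the worktop; this point is 68 mm above it and 55 mm from the lever's pivot; x axis along the lever from pivot to paddle. Below 42 mm lies the lever's arm.
- cam_lever (a joint): angle of the cam lever on the leg, rad: 0 points along the leg's pull (stand's +x), it grows anticlockwise seen from above; 1.35 is its stop, closed, the lever then pointing to the stand's +y, away from the robot. It starts between 0 and 0.25. It turns stiffly (about 0.05 N m, some more over the last 0.7 rad, where the cam bites on the bar) and stays where it is put.
- tin: food tin, 75 mm across, 58 mm high, bystander; origin under its middle
- salt_shaker: salt shaker with blue cap beside the sink, behind the stand (not the one by the stove), 51 mm across, 130 mm high, bystander; origin under its middle
- garlic: garlic bulb, 53 mm, bystander; origin under its middle
- matchbox: matchbox in front of the sink, 36 x 53 x 16 mm, bystander; origin under its middle

How it is judged:
By the outcome, as a careful person would: the job done as asked, in the order asked, and still so for the second after the job is handed in, while the arm keeps its last pose, push and grip.
It also fails if it takes over 38 s, if anything falls off the work surface, if the arm or the gripper's body presses on something with over 40 N, if the wrist force passes 120 N, or if a joint passes its speed limit or range.

## Working session

There is one attempt and no reset: what is moved stays moved. The work goes in short steps, each a Python script; the robot and the scene stay as the last script left them, time stands still between calls to the robot, and variables do not carry over. Pictures are saved under pics/ and viewed, at most 10 in all, crops included, and the job is handed in when it is done.

```bash
mkdir -p pics; ls
python3 - <<'E'
from plant import r, vision, models, telemetry
import cv2, numpy as np
for c in ("side","top"):
    im=vision.snapshot(c); cv2.imwrite(f"pics/{c}0.png",im[:,:,::-1])
    k=vision.get_calibration(c); print(c,{a:np.round(b,3).tolist() for a,b in k.items()})
    for t in ("stand","leg_pointer","marker","lever_pivot","paddle","tin","salt_shaker","garlic","matchbox"):
        print(t,[(np.round(d["at"],4).tolist(),round(d["score"],2)) for d in models.mark_of(t,c)[:3]])
print(telemetry.current_t())
E
```

```text
pics
side {'fx': 397.999, 'fy': 397.999, 'cx': 319.847, 'cy': 202.689, 'position': [-0.22, 0.625, 0.656], 'orientation': [0.238, -0.41, 0.766, -0.435]}
stand [([0.4479, 0.1244, -0.0023], 0.72), ([0.4244, 0.0148, 0.0189], 0.56)]
leg_pointer [([0.4264, 0.0166, 0.0188], 0.6)]
marker [([0.4365, -0.0852, 0.0001], 0.38), ([0.4267, 0.0173, 0.0198], 0.22)]
lever_pivot [([0.4817, 0.0303, 0.0664], 0.63)]
paddle [([0.4928, -0.0251, 0.0694], 0.49)]
tin [([0.7234, 0.0407, -0.0006], 0.49)]
salt_shaker [([0.7436, -0.1309, -0.0032], 0.71)]
garlic [([0.4533, 0.4423, 0.0005], 0.9)]
matchbox []
top {'fx': 460.968, 'fy': 460.968, 'cx': 320.037, 'cy': 202.206, 'position': [0.453, 0.094, 1.477], 'orientation': [-0.025, 0.708, -0.706, 0.024]}
stand [([0.4449, 0.1167, -0.0031], 0.92)]
leg_pointer []
marker [([0.441, -0.0801, 0.0006], 0.54)]
lever_pivot [([0.4795, 0.0264, 0.0656], 0.65), ([0.3804, -0.2441, -0.0029], 0.34)]
paddle [([0.4904, -0.0332, 0.069], 0.59), ([0.7492, -0.1237, 0.0029], 0.16)]
tin [([0.7274, 0.0454, -0.0017], 0.97)]
salt_shaker [([0.7505, -0.1255, 0.0009], 0.81), ([0.4452, 0.121, -0.0018], 0.75)]
garlic [([0.4547, 0.4401, 0.0009], 0.7)]
matchbox [([0.3796, -0.2414, 0.0], 0.74)]
1.0
```

View pics/side0.png

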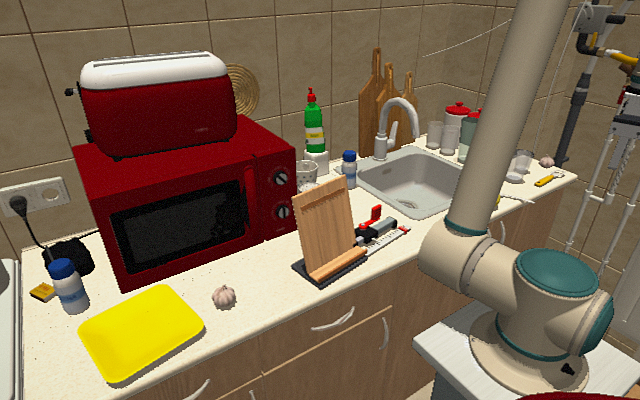

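View pics/top0.png

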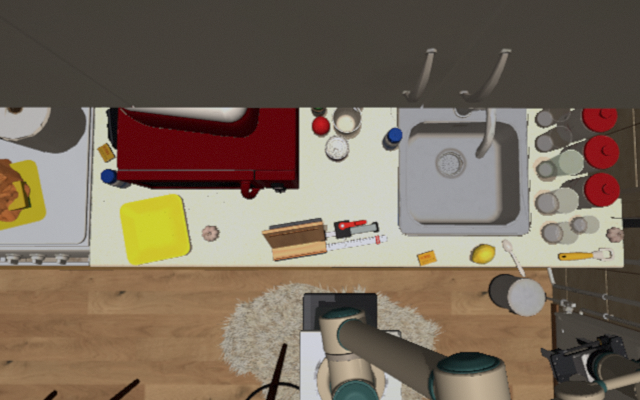

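The side view shows the stand at about (330,230), the red lever at (375,213) and the marker clip at about (405,230). In the top view the lever is at about (352,224), the marker at (378,239) and the matchbox at (427,257). Next I'll zoom in for the stand's direction and finer points.

Run:
```python
import cv2, numpy as np
a=cv2.imread("pics/side0.png")[195:265,340:420]; b=cv2.imread("pics/top0.png")[212:262,316:396]
f=lambda i:cv2.resize(i,None,fx=8,fy=8,interpolation=cv2.INTER_CUBIC)
cv2.imwrite("pics/c_side.png",f(a)); cv2.imwrite("pics/c_top.png",f(b))
```

```text
(no output)
```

View pics/c_side.png

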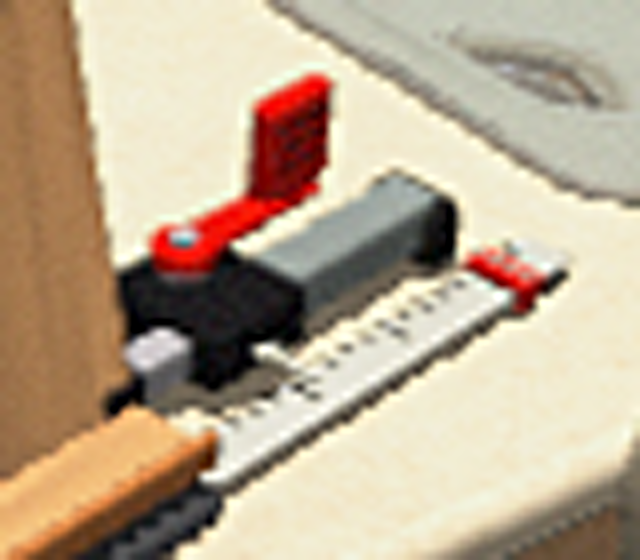

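View pics/c_top.png

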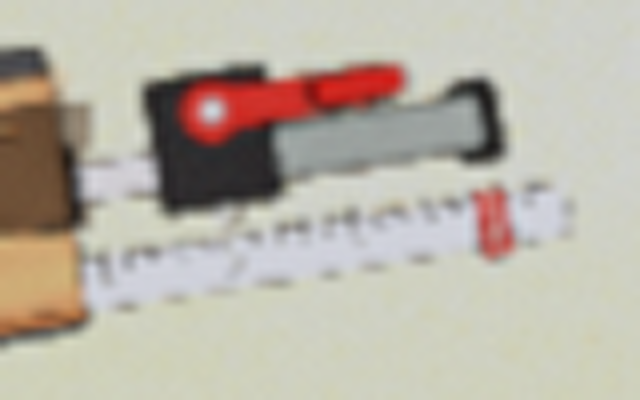

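The side crop shows the lever pivot cap at about (363,225), the upright paddle at (376,212), the pointer tip near (377,242) and the marker line at (404,229). The top crop shows the pivot at (342,225.5), the paddle's top edge from (355,223) to (366,221), the pointer tip at (345,245) and the marker at (377.5,239.5). I'll project these to world positions.

```bash
cat > h.py <<'E'
import numpy as np, cv2
from scipy.spatial.transform import Rotation as R
from plant import r, gripper_to, inverse_kinematics, vision, models, telemetry as T
def ray(c,uv,z):
    k=vision.get_calibration(c); q=k["orientation"]
    d=R.from_quat([*q[1:],q[0]]).apply([(uv[0]-k["cx"])/k["fx"],(uv[1]-k["cy"])/k["fy"],1])
    p=np.array(k["position"]); return p+d*(z-p[2])/d[2]
def proj(c,P):
    k=vision.get_calibration(c); q=k["orientation"]
    v=R.from_quat([*q[1:],q[0]]).inv().apply(np.array(P)-k["position"])
    return np.array([k["fx"]*v[0]/v[2]+k["cx"],k["fy"]*v[1]/v[2]+k["cy"]])
E
python3 - <<'E'
from h import *
def S(x,y,z): return ray("side",((x+.5)/8-.5+340,(y+.5)/8-.5+195),z)
def P(x,y,z): return ray("top",((x+.5)/8-.5+316,(y+.5)/8-.5+212),z)
p=lambda n,v:print(n,np.round(v,4))
for n,a,b in (("near",P(85,312,.01),P(570,230,.01)),("far",P(90,257,.01),P(545,183,.01)),("sidenear",S(220,488,.01),S(505,315,.01)),("paddle top",P(310,88,.082),P(405,75,.082)),("leg",P(280,180,.045),P(460,155,.045))):
    d=b-a; p(n,[*a,*b,np.degrees(np.arctan2(d[1],d[0]))])
p("marker top",P(494,222,.016)); p("marker side",S(513,272,.016))
p("ptr top",P(235,268,.018)); p("ptr side",S(310,385,.018))
p("piv top",P(210,110,.045)); p("piv side",S(183,240,.045))
p("paddle side top mid",S(292,90,.082))
for t in("leg_pointer","marker","lever_pivot","paddle","stand"):
  for c in("side","top"):
    vision.snapshot(c)
    print(t,c,[(np.round(d["at"],4).tolist(),round(d["score"],2)) for d in models.mark_of(t,c)[:2]])
E
```

```text
near [ 4.02400e-01  7.70000e-02  1.00000e-02  4.35300e-01 -1.15200e-01
  1.00000e-02 -8.03092e+01]
far [ 4.24100e-01  7.50000e-02  1.00000e-02  4.53800e-01 -1.05400e-01
  1.00000e-02 -8.06585e+01]
sidenear [ 4.01700e-01  7.33000e-02  1.00000e-02  4.21700e-01 -7.17000e-02
  1.00000e-02 -8.21268e+01]
paddle top [ 4.89400e-01 -7.10000e-03  8.20000e-02  4.94400e-01 -4.30000e-02
  8.20000e-02 -8.20818e+01]
leg [ 4.54700e-01  1.90000e-03  4.50000e-02  4.64600e-01 -6.78000e-02
  4.50000e-02 -8.19775e+01]
marker top [ 0.4384 -0.0844  0.016 ]
marker side [ 0.4337 -0.0861  0.016 ]
ptr top [0.4201 0.018  0.018 ]
ptr side [0.4204 0.0197 0.018 ]
piv top [0.4817 0.029  0.045 ]
piv side [0.482  0.0264 0.045 ]
paddle side top mid [ 0.4921 -0.028   0.082 ]
leg_pointer side [([0.4224, 0.0199, 0.0187], 0.6), ([0.452, 0.4438, 0.0006], 0.55)]
leg_pointer top [([0.4583, 0.4395, -0.0031], 0.71), ([0.4168, 0.0167, 0.0185], 0.62)]
marker side [([0.4368, -0.0819, -0.0029], 0.54)]
marker top [([0.4405, -0.0841, 0.0], 0.55)]
lever_pivot side [([0.4829, 0.0312, 0.0709], 0.88)]
lever_pivot top [([0.4811, 0.0264, 0.0669], 0.94), ([0.4397, -0.0817, 0.0005], 0.22)]
paddle side [([0.489, -0.0254, 0.068], 0.53)]
paddle top [([0.4907, -0.0324, 0.0675], 0.52)]
stand side [([0.4467, 0.1242, -0.0022], 0.95)]
stand top []
```

```bash
cat >> h.py <<'E'
PHI=np.radians(-81.0); X=np.array([np.cos(PHI),np.sin(PHI),0]); Y=np.array([-X[1],X[0],0])
def quat(psi,flip):   # tool down, tool x along heading psi (or opposite)
    a=psi+np.pi*flip; x=np.array([np.cos(a),np.sin(a),0]); z=np.array([0,0,-1.])
    q=R.from_matrix(np.c_[x,np.cross(z,x),z]).as_quat(); return np.array([q[3],*q[:3]])
PIV=np.array([.4815,.0283,0]); RHO=.055; Z=.074
def tcp(s,th,piv=PIV,rho=RHO,z=Z):
    a=PHI+th; return piv+s*X+rho*np.array([np.cos(a),np.sin(a),0])+[0,0,z]
E
python3 - <<'E'
from h import *
for f in (0,1):
  for s,th,z in ((0,.03,.2),(0,.03,.074),(.103,.03,.074),(.103,.7,.074),(.103,1.4,.074)):
    q=inverse_kinematics(tcp(s,th,z=z),quat(PHI+th,f)); print(f,s,th,None if q is None else np.round(q,2))
E
```

```text
0 0 0.03 None
0 0 0.03 None
0 0.103 0.03 [-0.38  0.34  1.84 -0.    0.96  2.58]
0 0.103 0.7 [-0.33  0.37  1.79 -0.    0.98  1.96]
0 0.103 1.4 [-0.26  0.38  1.77 -0.    0.99  1.33]
1 0 0.03 [-0.19  0.17  1.72 -0.    1.25 -0.38]
1 0 0.03 [-0.19  0.3   1.91 -0.    0.93 -0.38]
1 0.103 0.03 [-0.38  0.34  1.84 -0.    0.96 -0.57]
1 0.103 0.7 [-0.33  0.37  1.79 -0.    0.98 -1.18]
1 0.103 1.4 [-0.26  0.38  1.77 -0.    0.99 -1.82]
```

Run:
```python
from h import *
th=.03; q=quat(PHI+th,1)
r.move_to(tcp(0,th,z=.16),q)
gripper_to(.06)
print("guard",r.move_l(tcp(0,th),vel=.08,guard=6), T.current_ee_pos(), T.current_wrist_force())
gripper_to(0,f_grip=40)
print(T.current_t(),T.current_opening(),T.current_finger_force(),np.round(T.current_wrist_force(),2),np.round(T.current_torque(),3))
for c in("side","top"):
    im=vision.snapshot(c)
    for t in("leg_pointer","lever_pivot","paddle"): print(t,c,[(np.round(d["at"],4).tolist(),round(d["score"],2)) for d in models.mark_of(t,c)[:2]])
    if c=="side": cv2.imwrite("pics/g1.png",cv2.resize(im[150:270,320:440,::-1],None,fx=5,fy=5,interpolation=cv2.INTER_CUBIC))
```

```text
guard False [ 0.49217013 -0.02580224  0.07444774] [0.30810317 1.02083393 0.31778055]
6.975 0.011777845631161339 39.999985098838806 [-0.17 -1.7   0.33] [-0.13   0.023  0.068]
leg_pointer side [([0.4237, 0.0176, 0.0183], 0.72)]
lever_pivot side [([0.4847, 0.0321, 0.0711], 0.96)]
paddle side [([0.4907, -0.0254, 0.0686], 0.66)]
leg_pointer top [([0.4198, 0.0186, 0.0161], 0.44)]
lever_pivot top [([0.4778, 0.0244, 0.0694], 0.66)]
paddle top []
```

View pics/g1.png

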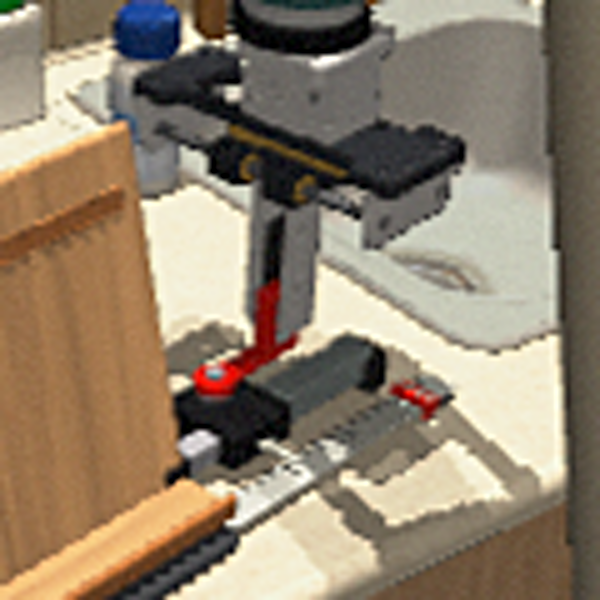

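The paddle is gripped: the opening reads 11.8 mm, matching its 12 mm thickness. The pointer is near (290,455) in this crop and the marker at (420,395). I'll pull most of the way, then measure again.

Run:
```python
from h import *
p0=np.array(T.current_ee_pos())
r.move_l(p0+.093*X,vel=.06)
print(T.current_t(),T.current_opening(),np.round(np.array(T.current_ee_pos())-p0,4),np.round(T.current_wrist_force(),2))
rel={}
for i in range(3):
  for c in("side","top"):
    im=vision.snapshot(c)
    m={}
    for t in("leg_pointer","marker","lever_pivot"):
        d=models.mark_of(t,c)
        if d: m[t]=np.array(d[0]["at"]); print(c,t,np.round(m[t],4),round(d[0]["score"],2))
    if len(m)>1 and "marker" in m and "leg_pointer" in m: print("  gap x",(m["marker"]-m["leg_pointer"])@X)
    if i==0: cv2.imwrite(f"pics/p_{c}.png",im[:,:,::-1])
u=proj("side",[.4365,-.0835,.016]);v=proj("top",[.4365,-.0835,.016]);print(u,v)
A=[]
for c,w in(("side",u),("top",v)):
    x,y=int(w[0])-25,int(w[1])-27; print(c,x,y)
    A.append(cv2.resize(cv2.imread(f"pics/p_{c}.png")[y:y+50,x:x+40],None,fx=10,fy=10,interpolation=cv2.INTER_CUBIC))
cv2.imwrite("pics/p.png",np.hstack(A))
```

```text
9.075 0.012010010435881948 [ 0.0147 -0.0918  0.    ] [ 0.74  3.44 -1.36]
side leg_pointer [ 0.4419 -0.0721  0.0176] 0.86
side marker [ 0.4406 -0.0832  0.0035] 0.48
side lever_pivot [ 0.497  -0.0607  0.0692] 0.84
  gap x 0.010759975776053725
top leg_pointer [ 0.4373 -0.0715  0.0182] 0.59
top marker [ 0.4395 -0.0818  0.0016] 0.5
top lever_pivot [ 0.4939 -0.0651  0.0668] 0.73
  gap x 0.010517345731218427
side leg_pointer [ 0.4407 -0.0745  0.0197] 0.57
side marker [ 0.4368 -0.0856 -0.0022] 0.62
side lever_pivot [ 0.4985 -0.0627  0.0705] 0.65
  gap x 0.010353246166949135
top leg_pointer [ 0.4345 -0.07    0.0186] 0.77
top marker [ 4.441e-01 -8.160e-02  4.000e-04] 0.54
top lever_pivot [ 0.4934 -0.0649  0.0648] 0.86
  gap x 0.012958955615289813
side leg_pointer [ 0.4428 -0.0735  0.0182] 0.71
side marker [ 0.4371 -0.0839  0.0008] 0.37
side lever_pivot [ 0.4963 -0.0602  0.0697] 0.96
  gap x 0.009380282291460117
top leg_pointer [ 0.4357 -0.0722  0.0201] 0.77
top marker [ 0.4419 -0.0804 -0.0014] 0.51
top lever_pivot [ 0.4963 -0.0645  0.0642] 0.78
  gap x 0.009068938076129567
[402.30904852 228.39157479] [377.03961313 239.91616559]
side 377 201
top 352 212
```

View pics/p.png

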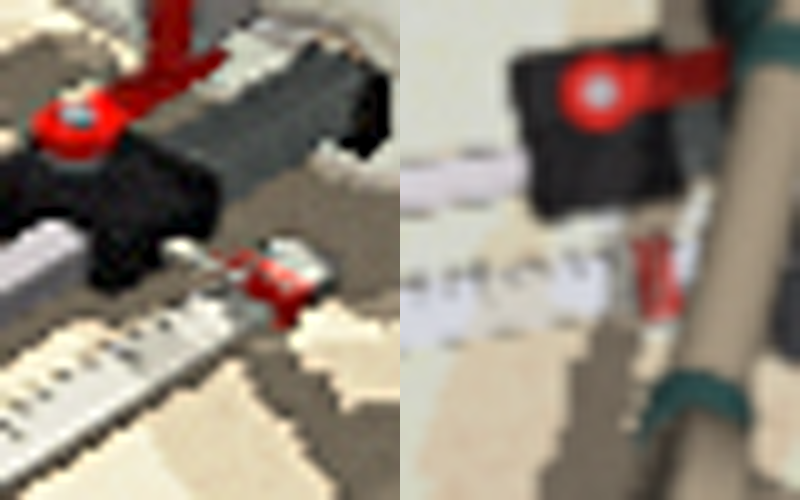

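The pointer is about 10.5 mm short of the marker line. In the crop's top half the pointer is at x≈622 and the line at x≈657, which agrees. I'll pull the rest, measure again and pause with the lever open.

```bash
cat >> h.py <<'E'
def gap(n=5,cams=("side","top")):
    out={c:[] for c in cams}; pv=[]
    for i in range(n):
        for c in cams:
            vision.snapshot(c); a=models.mark_of("leg_pointer",c); b=models.mark_of("marker",c); p=models.mark_of("lever_pivot",c)
            if a and b:
                g=(np.array(b[0]["at"])-a[0]["at"])
                if np.linalg.norm(g)<.04: out[c].append(g@X)
            if p: pv.append(p[0]["at"])
    return {c:np.round(np.array(v)*1e3,1).tolist() for c,v in out.items()}, np.round(np.median(pv,axis=0),4) if pv else None
def crop(n,P=(.4365,-.0835,.016)):
    A=[]
    for c in("side","top"):
        w=proj(c,P); x,y=int(w[0])-22,int(w[1])-20
        A.append(cv2.resize(vision.snapshot(c)[y:y+40,x:x+40,::-1],None,fx=10,fy=10,interpolation=cv2.INTER_CUBIC))
    cv2.imwrite(f"pics/{n}.png",np.hstack(A))
E
python3 - <<'E'
from h import *
p0=np.array(T.current_ee_pos())
r.move_l(p0+.0105*X,vel=.03)
print(np.round((np.array(T.current_ee_pos())-p0),4),np.round(T.current_wrist_force(),2))
print(gap(6)); crop("m1"); print(T.current_ee_pos(),T.current_t())
E
```

```text
[ 0.0017 -0.0106  0.    ] [ 1.05  3.3  -0.86]
({'side': [-3.9, -2.8, -2.1, -1.5, 1.9, -0.6], 'top': [-2.0, 3.0, 1.4, 1.2, -2.9]}, array([ 0.4968, -0.0733,  0.0695]))
[ 0.50778839 -0.12802308  0.07398491] 13.275
```

View pics/m1.png

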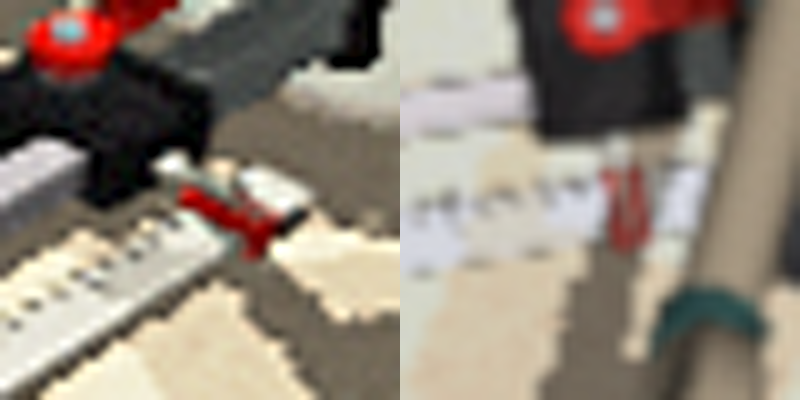

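The pointer lines up with the white line: in the top half it is at (622,150) and the clip is centred at (627,200), matching the stand's tilt. The mean gap is about -0.8 mm. I'll pause, then close halfway and check the forces and the gap.

```bash
cat >> h.py <<'E'
PV=np.array([.4976,-.0740,0])-.0004*X
def swing(ths,piv=PV,vel=.04,lim=25):
    for th in ths:
        r.move_l(tcp(0,th,piv=piv),rot=quat(PHI+th,1),vel=vel)
        a=PHI+th; f=np.array(T.current_wrist_force()); e=np.array([np.cos(a),np.sin(a),0]); t=np.array([-e[1],e[0],0])
        print(f"{th:.2f} rad {f@e:.1f} tan {f@t:.1f} fz {f[2]:.1f} Mz {T.current_torque()[2]:.2f} op {T.current_opening()*1e3:.1f} x {f@X:.1f} y {f@Y:.1f}")
        if np.linalg.norm(f)>lim: print("LIMIT"); return False
    return True
E
python3 - <<'E'
from h import *
r.hold(1.0)
swing(np.arange(.13,.64,.1))
print(gap(3),T.current_t())
E
```

```text
0.13 rad -3.3 tan 2.0 fz -1.3 Mz -0.08 op 11.9 x -3.5 y 1.6
0.23 rad -3.7 tan 1.2 fz -1.1 Mz -0.08 op 12.1 x -3.9 y 0.4
0.33 rad -3.0 tan 1.9 fz -1.0 Mz -0.04 op 12.0 x -3.4 y 0.8
0.43 rad -3.0 tan 1.0 fz -1.6 Mz -0.03 op 11.7 x -3.1 y -0.4
0.53 rad -3.2 tan 1.8 fz -1.0 Mz -0.07 op 12.0 x -3.7 y -0.0
0.63 rad -3.6 tan 1.9 fz -0.1 Mz -0.03 op 11.6 x -4.1 y -0.6
({'side': [-2.0, -4.6, -0.6], 'top': []}, array([ 0.4994, -0.0728,  0.0692])) 17.1833
```

Run:
```python
from h import *
g=gap(8,("side",)); print(g,np.mean(g[0]["side"])); crop("m2")
```

```text
({'side': [-4.9, -2.7, 1.0, -1.1, -3.4, -1.0]}, array([ 0.4998, -0.072 ,  0.0708])) -2.016666666666667
```

View pics/m2.png

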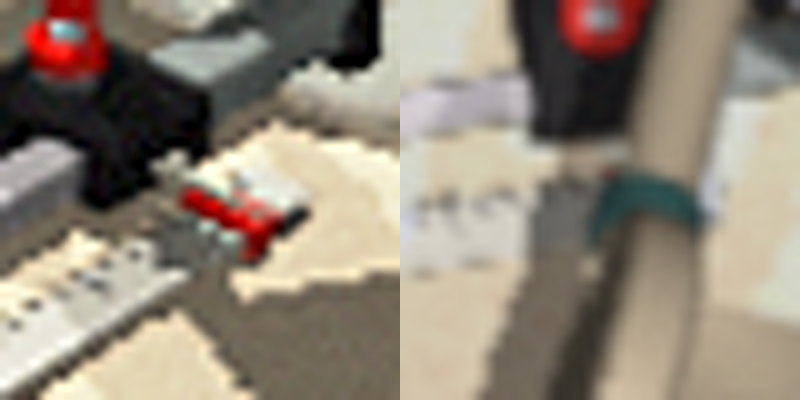

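The leg is within about 1 mm of the line: the clip is at (225,215) in the crop, with the pointer meeting it, and the leg crept about 0.5 mm home. I'll go on closing to the stop.

Run:
```python
from h import *
swing(np.arange(.73,1.36,.1))
print(gap(6),T.current_t()); print(T.current_ee_pos())
```

```text
0.73 rad -4.7 tan 0.8 fz -0.0 Mz 0.09 op 11.6 x -4.0 y -2.5
0.83 rad -5.5 tan 0.3 fz 1.6 Mz -0.01 op 11.6 x -3.9 y -3.9
0.93 rad -5.6 tan 0.1 fz 0.5 Mz -0.01 op 12.0 x -3.4 y -4.4
1.03 rad -4.5 tan 1.1 fz 1.3 Mz -0.01 op 11.6 x -3.3 y -3.3
1.13 rad -5.5 tan 2.5 fz 0.2 Mz -0.03 op 12.0 x -4.7 y -3.9
1.23 rad -4.8 tan 2.9 fz 1.6 Mz -0.12 op 11.7 x -4.4 y -3.5
1.33 rad -4.9 tan 3.0 fz 1.1 Mz -0.08 op 11.7 x -4.0 y -4.1
({'side': [-3.7, 0.5, -1.6, -0.1, -0.1], 'top': [4.0, 4.0, 2.2, -0.4, 1.6, -0.4]}, array([ 0.4977, -0.0726,  0.0682])) 23.2667
[ 0.55167234 -0.0780245   0.07389398]
```

Run:
```python
from h import *
for th in (1.36,1.39,1.42,1.45,1.48):
    swing([th],vel=.03)
    a=PHI+th; f=np.array(T.current_wrist_force()); t=np.array([-np.sin(a),np.cos(a),0])
    if f@t<-4 or abs(T.current_torque()[2])>.45: break
print(gap(5),T.current_t()); print(T.current_ee_pos())
vision.snapshot("side"); p=models.mark_of("paddle","side")[:1]; print(p)
crop("m3",(.47,-.08,.03))
```

```text
1.36 rad -5.3 tan 2.9 fz 0.5 Mz -0.18 op 12.2 x -3.9 y -4.6
1.39 rad -5.5 tan 2.6 fz 0.8 Mz -0.60 op 11.8 x -3.6 y -5.0
({'side': [1.9, 2.2, 0.5, 1.4], 'top': [2.5, 3.6, 2.5, 4.4]}, array([ 0.497 , -0.0705,  0.0681])) 25.7667
[ 0.55154475 -0.07467718  0.07386165]
[{'at': [0.5522, -0.071, 0.0699], 'score': 0.66}]
```

View pics/m3.png

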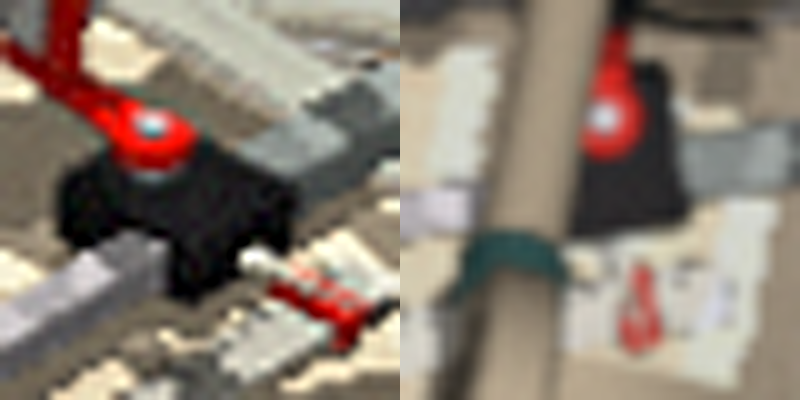

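The lever is on its stop: the moment jumped to -0.6 N m. The last push shifted the leg a little homewards, and the pointer root is now at (255,258) with the clip at (318,308). I'll quantify the shift by template matching against the pause picture.

Run:
```python
from h import *
def org(P,c="side"):
    w=proj(c,P); return np.array([int(w[0])-22,int(w[1])-20])
oA=org((.4365,-.0835,.016)); oC=org((.47,-.08,.03))
I={k:cv2.imread(f"pics/{k}.png")[:,:400] for k in("m1","m2","m3")}
O={"m1":oA,"m2":oA,"m3":oC}
mx=(proj("side",np.array([.43,-.07,.018])+.01*X)-proj("side",[.43,-.07,.018])); print("px per 10mm",mx)
for nm,(x0,y0,x1,y1) in {"ptr":(120,110,190,200),"block":(90,60,215,200),"cap":(50,15,95,45),"marker":(175,180,300,262)}.items():
    t=I["m1"][y0:y1,x0:x1]
    for k in("m2","m3"):
        m=cv2.matchTemplate(I[k],t,cv2.TM_CCOEFF_NORMED); _,s,_,l=cv2.minMaxLoc(m)
        d=np.array(l)/10+O[k]-np.array([x0,y0])/10-O["m1"]; print(nm,k,round(s,2),d,"mm",round(float(d@mx/(mx@mx)*10),2))
```

```text
px per 10mm [ 2.1957295  -1.37105781]
ptr m2 0.96 [0. 0.] mm 0.0
ptr m3 0.97 [-0.6  0.3] mm -2.58
block m2 0.86 [0.  0.1] mm -0.2
block m3 0.93 [-0.6  0.3] mm -2.58
cap m2 0.72 [16.  21.3] mm 8.85
cap m3 0.87 [-0.7  0.6] mm -3.52
marker m2 0.7 [0.1 0.1] mm 0.12
marker m3 0.9 [0.1 0. ] mm 0.33
```

The leg sits about 2.2 mm short, and both methods agree. I'll shift it back with the lever still held on its stop.

Run:
```python
from h import *
p=np.array(T.current_ee_pos())
r.move_l(tcp(0,1.39,piv=PV+.0024*X),rot=quat(PHI+1.39,1),vel=.01)
print(np.round(T.current_ee_pos()-p,4),np.round(T.current_wrist_force(),2),T.current_torque()[2],T.current_opening())
g=gap(8); print(g,[np.mean(v) for v in g[0].values()],T.current_t()); crop("m4",(.47,-.08,.03))
a,b=[cv2.imread(f"pics/{k}.png")[:,:400] for k in("m3","m4")]
for x0,y0,x1,y1 in((190,190,265,300),(150,180,300,300),(100,90,200,165)):
    m=cv2.matchTemplate(b,a[y0:y1,x0:x1],cv2.TM_CCOEFF_NORMED);_,s,_,l=cv2.minMaxLoc(m);print(round(s,2),(np.array(l)-[x0,y0])/10)
```

```text
[ 0.0004 -0.0026 -0.    ] [-5.05  3.41  0.96] -0.6817318273346679 0.011782654877748416
({'side': [-1.8, -1.9, -5.6, -2.6, -1.7, -3.7, -0.9, -2.9], 'top': [-0.0, 3.5, 0.5, -1.3, 0.5, 2.5, 0.4]}, array([ 0.4966, -0.073 ,  0.0679])) [np.float64(-2.6374999999999997), np.float64(0.8714285714285716)] 29.5583
0.98 [ 0.3 -0.2]
0.96 [ 0.4 -0.2]
0.96 [ 0.6 -0.3]
```

Run:
```python
from h import *
r.hold(.3); print(T.current_torque()[2],T.current_t()); print(r.sign_off())
```

```text
-0.6111246273492129 29.9583
the job is handed in; nothing more can be done
None
```

I handed the job in at 30.0 s, still gripping the lever on its closed stop, with the leg about 1 mm from the marker line by camera; the last push onto the stop slid it about 2 mm home, so I moved it back with the lever closed, and nothing else was knowingly touched (not re-checked at the end).

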